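# Let the sandwich press down on its appliance lift

## Task

The sandwich press stands wound up on its hand-cranked lift, held by the ratchet. Flick the red pawl lever right over to its release side, take the weight on the crank and wind up a little until the pawl springs out of the wheel, then ease the tray down with the crank until it has settled on its rubber buffers and the weight has left the crank, and let go. Leave the lever in release, never let the tray run or drop, never drive it hard into the buffers or force the lever, and leave the other things on the ledge alone.

Things in the scene. Friction and masses are not known exactly. Their poses are not given: they have to be found in the camera images.
- lift: Appliance lift. Steel base plate 270 x 400 mm (own frame: x -130..140, y -370..30 mm), white winch column 100 x 50 x 208 mm at its +y end, guide post at -y, between them the tray with a sandwich press. Origin on the ledge below the axle, in mid column. x points away from the robot (within 12 deg), y along the axle from press to crank. Wheel, pawl, lever, crank sit on the column's +y face.
- axle (a point): Point on the axle line, 135 mm above the ledge and 118 mm out (+y) from the lift's origin: centre of the circle on which the middle of the crank's handle runs. The crank turns about the lift's y axis.
- handle: Crank handle: black sleeve 25 mm thick, 95 mm long, spinning freely on its pin, along lift y. Origin at its middle, 75 mm from the axle; 50 mm from there to the crank arm. Starts on the robot's side of the axle, a little below it. Lowering takes it up, over the top and down the far side by 0.35 to 0.65 turn; winding up goes the other way. The load pulls it in the lowering direction with 4 to 9 N.
- drum (a joint): Angle of drum, brass ratchet wheel (72 mm, 16 teeth) and crank, rad; 0 at the start with the wheel resting on the pawl. Positive = lowering (top of the wheel moves away from the robot), 20 mm of tray per rad. With the lever in release the pawl springs out once the drum is wound up to about -0.03 to -0.10 rad (2 to 8 mm at the handle). A hard top stop comes at -0.25 rad.
- lever: Throw lever of the pawl: 60 mm long, red cross bar as its tip. Origin on its pin's line in mid column; the lever lies 46 mm further out (+y). It turns 0.70 rad between two end stops: hold (at the start, leaning towards the robot) and release (leaning away). It is stiff and stays where it is put: pushing the tip away takes 2 to 5 N, more tells that it is on its stop. The pawl hangs on it by a spring.
- lever_tip (a point): Centre of the lever's red cross bar, 16 mm thick, 26 mm long (along lift y), about 248 mm above the ledge. In the lift's frame x = 4 mm in hold and 45 mm in release, y = 46 mm. Free from above and from the robot's side.
- pawl_tip (a point): Tip of the blue pawl between lever and ratchet wheel. It stands about 165 mm above the ledge while seated in the wheel and 175 to 182 mm once sprung out. The teeth are undercut: while the wheel's load lies on the pawl it stays seated, even with the lever in release, until the crank takes the load.
- tray: Tray 270 x 270 mm with the chrome sandwich press fixed on it (2.1 to 3.2 kg, 94 mm high). Origin: centre of its underside, 112 mm up at the start. It lands on four rubber buffers set to any height from 36 to 66 mm above the ledge: not measured, to be felt. They give 14 N per mm together: the weight leaves the crank over 1.5 to 2.5 mm (5 to 9 mm at the handle); driving on loads them further. At rest the crank is free.
- coaster: Bystander: round bamboo coaster, 94 mm across, 9 mm thick, flat on the ledge under or near the crank. Origin at its underside.
- fork: Bystander: steel fork, 190 mm long, 5 mm thick, flat on the ledge beside the crank. Origin at its underside near its middle.
- plate: Bystander: round glass plate, 170 mm across, 16 mm high, on the robot's side of the tray. Origin at its underside.
- spatula: Bystander: orange plastic spatula, 270 mm long, flat on the ledge on the robot's side of the crank. Origin at its underside.
- butter: Bystander: closed ceramic butter dish, 110 x 180 mm, 79 mm high, on the ledge beyond the fork on the crank's side. Origin at its underside.
- mug: Bystander: white ceramic mug, 80 mm across, 92 mm high, on the ledge near the butter dish. Origin at its underside.

How it is judged:
On the way, in this order (a step that is already met when the one before it is completed fails the run):
1. the pawl lever is thrown over to release (x of lever_tip in the frame of lift above 0.036 m), for 0.1 s.
2. the pawl has sprung out of the ratchet wheel (z of pawl_tip in the frame of lift above 0.174 m), for 0.1 s.
3. the tray has come down onto its buffers (contact force between tray and anything else above 12 N), for 0.2 s.
At the end, for the whole second after the job is handed in: The tray rests on its buffers with its weight (more than 12 N on them) and is still (under 10 mm/s), the lever stands in release (tip more than 36 mm out in the lift's x) and the pawl is out of the wheel (contact force between tray and anything else above 12 N and linear speed of tray below 0.01 m/s and x of lever_tip in the frame of lift above 0.036 m and z of pawl_tip in the frame of lift above 0.174 m); the robot touches nothing.
It fails at once if the tray runs or drops (faster than 0.12 m/s) (linear speed of tray above 0.12 m/s).
It fails at once if the tray is driven into its buffers with more than 50 N, its own weight included (contact force between tray and anything else above 50 N).
It fails at once if the lever is pushed with more than 40 N (contact force between lever and the fingers above 40 N).
It fails at once if a thing on the ledge is moved by more than 20 mm (distance of any of coaster, fork, plate, spatula, butter, mug from where it was at the start of the episode above 0.02 m).
It also fails if it takes over 69 s, if anything falls off the work surface, if the arm or the gripper's body presses on something with over 40 N, if the wrist force passes 120 N, or if a joint passes its speed limit or range.

## Robot

A 6-joint arm with a two-finger parallel gripper is mounted at the origin on the work surface. World frame = base frame: x ahead of the robot, y to its left, z up, the work surface at z = 0. Lengths are in m, angles in rad, forces in N, time in s.
With the tool pointing down it reaches from about 0.325 to 0.85 m from the base axis. Payload 15.5 kg.
Tool frame: the origin (TCP) lies midway between the tips of the shut fingers; the grasp point (between the pads) lies 19 mm behind it; z points along the fingers, y is the line along which they close (so a half turn about z gives the same grasp; the last joint's range is limited). The gripper opens to 91 mm and grips with 3 to 60 N. Pads are 32 mm wide; open, the fingers measure 118 mm over their backs; the gripper's body (76 mm by 178 mm) begins 60 mm behind the grasp point.
Start: joints at [-1.26, 0.494, 1.345, -0, 1.302, -0.096], TCP at [0.247, -0.574, 0.214] pointing down, gripper open.
Joint ranges: [-2.91, 2.91], [-0.82, 2.16], [0.22, 2.67], [-1.22, 4.37], [0.12, 2.79], [-3.08, 3.08]. Speed limits (rad/s): [1.89, 1.89, 2.57, 3.01, 3.01, 3.01].

## Interface

Orientations are given as [roll, pitch, yaw] about the fixed x, y, z axes, in that order (R = Rz(yaw) Ry(pitch) Rx(roll)).
In Python, from cell import * gives the robot as it stands. Calls block until the motion is done:
- move_ptp(position, orientation): joint-space move of the TCP to a pose.
- move_linear(position, orientation=None, velocity=0.15): straight line of the TCP; orientation=None keeps the orientation; velocity is the mean speed in m/s.
- set_joints(angles): joint-space move.
- open_jaws() and clamp(grip_force=None): open the fingers fully, or close them until they stop; grip_force is the grip in N (None keeps the last).
- hold(seconds).
- inverse_kinematics(position, orientation): joint angles nearest the present ones, or None.
- read_state(): the state.
- grab_frame(name): name is "scene" or "top"; returns a dict with "color" (400x640x3 uint8, blue, green, red), "fx", "fy", "cx", "cy" (pixels), "eye" and "orientation" of the camera in the world. Camera axes: x right, y down, z forward; pixel columns grow to the right and rows downward; lengths in m; the calibration is good to about 2 mm. A picture is of the moment at which its call begins. There is no depth.
A pose or a line that the arm cannot do raises IKError and nothing moves.
- finish_job(): hands the job in; it is judged then, once.
The state is a dict: "time_s": time; "joint_pos": joint angles; "joint_velocities": joint speeds; "joint_efforts": joint torques, N m; "ee_pos": TCP position; "ee_rot": TCP orientation; "force": force on the tool from outside, world axes, zero at the start; "wrist_torque": the same for the moment, N m; "width": finger opening in m; "grip_force": force on a finger pad.
Only numpy, scipy, OpenCV 4.12 (cv2) and the standard library are available. Lean on these libraries where they do the work, as an engineer would, in place of code of your own. Each camera call takes 0.05 s, during which the arm holds its last target. There are 200 camera calls.

## Working session

There is one attempt and no reset: what is moved stays moved. The work goes in short steps, each a Python script; the robot and the scene stay as the last script left them, time stands still between calls to the robot, and variables do not carry over. Pictures are saved under pics/ and viewed, at most 10 in all, crops included, and the job is handed in when it is done.

```bash
ls; mkdir -p pics
python3 - <<'E'
from cell import *
import cv2
for n in("scene","top"):
    f=grab_frame(n); cv2.imwrite(f"pics/{n}0.png",f["color"]); print(n,[f[k] for k in("fx","fy","cx","cy","eye","orientation")])
s=read_state(); print(s)
E
```

```text
pics
scene [465.51086039831665, 465.51086039831665, 313.52423456176547, 200.11321192905373, array([1.25217263, 0.08999488, 1.11887549]), array([-2.45881343,  0.00441572,  1.66294546])]
top [520.1665707683899, 520.1665707683899, 319.8127742239229, 201.14729565125347, array([0.28319204, 0.02241403, 1.53611075]), array([-2.9968356 , -0.00910828, -1.54092759])]
{'time_s': 0.1, 'joint_pos': array([-1.26048655e+00,  4.94139379e-01,  1.34601864e+00, -3.59661646e-06,
        1.30249954e+00, -9.55289397e-02]), 'joint_velocities': array([-0.0008564 , -0.00095497, -0.00034217, -0.00044367,  0.0012394 ,
        0.00028467]), 'joint_efforts': array([ 1.00667006e-03, -8.80240846e+01, -3.82543731e+01,  7.09233899e-02,
        4.82057780e-02, -2.59302152e-05]), 'ee_pos': array([ 0.24663188, -0.57393692,  0.21340361]), 'ee_rot': array([-3.14053228e+00, -9.81232629e-05,  4.05839621e-01]), 'force': array([ 1.03036115,  0.68032289, -0.1905891 ]), 'wrist_torque': array([-0.02505498,  0.03116768, -0.05264022]), 'grip_force': 0.0, 'width': 0.09134086266922466}
```

View pics/scene0.png

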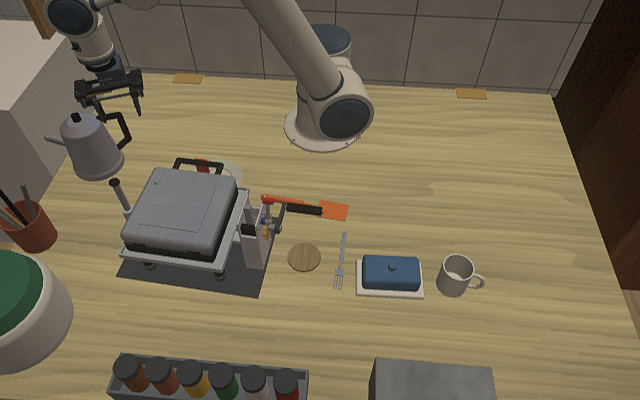

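View pics/top0.png

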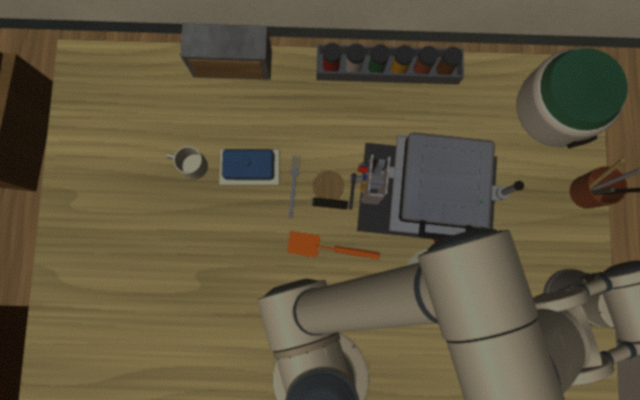

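Scene: red lever tip near (268,199), black handle around (304,209). Top: handle near (330,203), red tip near (363,170), base plate left edge near x=360, and the coaster lies under the handle. Next I'll zoom in and measure these.

```bash
cat > h.py <<'E'
from cell import *
import cv2, numpy as np
from scipy.spatial.transform import Rotation as R
def ray(f,u,v):
    M=R.from_euler('xyz',f["orientation"]).as_matrix()
    d=M@np.array([(u-f["cx"])/f["fx"],(v-f["cy"])/f["fy"],1]); return np.array(f["eye"]),d/np.linalg.norm(d)
def plane(f,u,v,z):
    e,d=ray(f,u,v); return e+d*(z-e[2])/d[2]
def proj(f,p):
    M=R.from_euler('xyz',f["orientation"]).as_matrix(); c=M.T@(np.asarray(p)-f["eye"])
    return np.array([f["cx"]+f["fx"]*c[0]/c[2],f["cy"]+f["fy"]*c[1]/c[2]])
def tri(f1,p1,f2,p2):
    e1,d1=ray(f1,*p1);e2,d2=ray(f2,*p2)
    t=np.linalg.lstsq(np.c_[d1,-d2],e2-e1,rcond=None)[0]
    a,b=e1+d1*t[0],e2+d2*t[1]; return (a+b)/2,np.linalg.norm(a-b)
E
python3 - <<'E'
from h import *
S=grab_frame("scene");T=grab_frame("top")
def blobs(f,box,kind):
    x0,y0,x1,y1=box;c=f["color"][y0:y1,x0:x1];h=cv2.cvtColor(c,cv2.COLOR_BGR2HSV)
    if kind=="red": m=((h[...,0]<5)|(h[...,0]>172))&(h[...,1]>140)&(h[...,2]>70)
    else: m=h[...,2]<45
    n,l,st,ce=cv2.connectedComponentsWithStats(m.astype(np.uint8))
    for i in range(1,n):
        if st[i,4]>8:
            ys,xs=np.where(l==i); r=cv2.minAreaRect(np.c_[xs+x0,ys+y0].astype(np.float32))
            print(kind,ce[i]+[x0,y0],st[i]+[x0,y0,0,0,0],r)
print("S");blobs(S,(230,180,340,240),"red");blobs(S,(270,190,340,240),"black")
print("T");blobs(T,(340,150,390,200),"red");blobs(T,(300,180,365,225),"black")
a=cv2.resize(S["color"][185:285,225:345],None,fx=5,fy=5,interpolation=cv2.INTER_CUBIC)
b=cv2.resize(T["color"][135:245,300:420],None,fx=5,fy=5,interpolation=cv2.INTER_CUBIC)
cv2.imwrite("pics/s1.png",a);cv2.imwrite("pics/t1.png",b)
E
```

```text
S
red [267.96666667 200.41666667] [263 198  11   6  60] ((268.0, 200.5), (5.0, 10.0), 90.0)
black [303.57377049 208.68852459] [286 203  36  12 244] ((303.6834411621094, 208.6244659423828), (35.22163009643555, 8.061986923217773), 7.594643592834473)
T
red [363.15217391 168.86956522] [359 166   9   7  46] ((362.9864501953125, 169.08106994628906), (8.548747062683105, 5.425166606903076), 9.462322235107422)
black [353.2 181.8] [352 180   3   6  10] ((353.4615173339844, 182.3076934814453), (5.099019527435303, 1.9611613750457764), 78.69007110595703)
black [329.73517787 202.86561265] [313 198  35  11 253] ((330.018310546875, 202.83535766601562), (34.2337760925293, 7.619776248931885), 6.340191841125488)
black [350.6 203.1] [350 199   2   9  10] ((350.69232177734375, 203.03846740722656), (0.9805806875228882, 8.040761947631836), 11.309932708740234)
black [361.99029126 214.77669903] [359 204   6  21 103] ((361.5, 214.0), (20.0, 5.0), 90.0)
```

View pics/s1.png

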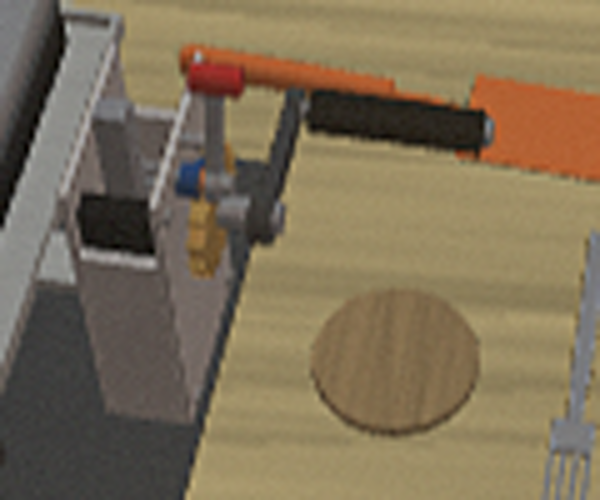

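View pics/t1.png

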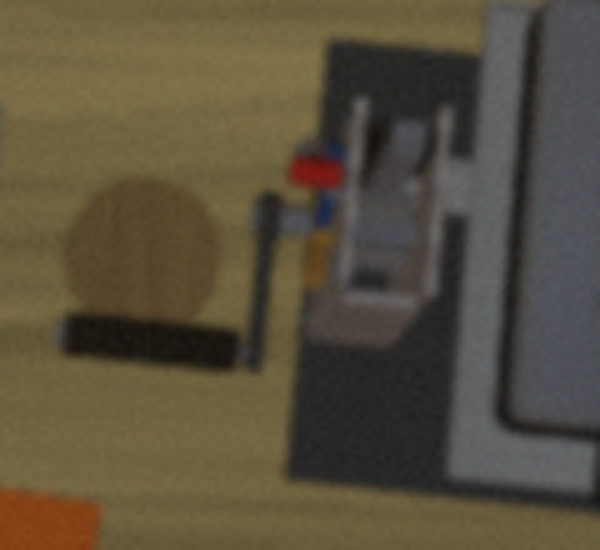

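The scene crop shows the red bar and the handle sleeve from about (286.6,207) to (322.4,211.6). The top crop shows the sleeve from (313.4,201.4) to (347.6,205), and the base plate's left edge from (366,143.5) to (358,230.5).

Run:
```python
from h import *
np.set_printoptions(precision=4,suppress=True)
S=grab_frame("scene");T=grab_frame("top")
tip,e=tri(S,(268,200.5),T,(363.1,169)); print("tip",tip,e*1e3)
hd,e=tri(S,(303.6,208.7),T,(329.9,202.9)); print("handle",hd,e*1e3)
a,ea=tri(S,(286.6,207),T,(347.6,205)); b,eb=tri(S,(322.4,211.6),T,(313.4,201.4)); print("ends",a,b,np.linalg.norm(a-b),ea,eb)
c1=plane(T,366,143.5,.006);c2=plane(T,358.,230.5,.006); d=c1-c2; print("plate",c1,c2,np.linalg.norm(d))
y1=np.arctan2(d[1],d[0]); dd=plane(T,313.4,201.4,hd[2])-plane(T,347.6,205,hd[2]); y2=np.arctan2(-dd[0],dd[1]); print("yaw plate",y1,"handle",y2,np.linalg.norm(dd))
for y in (y1,y2,(y1+y2)/2):
    X=np.array([np.cos(y),np.sin(y),0]);Y=np.array([-X[1],X[0],0])
    oA=tip-.004*X-.046*Y           # from lever tip
    oB=(c1+c2)/2-.005*X-.03*Y      # from plate edge centre
    ax=oA+.118*Y; v=hd-ax; print(y,"o lever",oA[:2],"o plate",oB[:2],"handle rel",v@X,v@Y,hd[2]-.135, np.hypot(v@X,hd[2]-.135))
```

```text
tip [ 0.5569 -0.0897  0.2464] 2.1770440351272184
handle [ 0.4844 -0.0121  0.1307] 0.2781324027420141
ends [ 0.4804 -0.0598  0.1278] [0.4874 0.0361 0.1274] 0.0961298553868913 0.001483120863714306 0.005666999489178361
plate [ 0.687  -0.1192  0.006 ] [ 0.4226 -0.1001  0.006 ] 0.2651108621440253
yaw plate -0.0721708796620652 handle -0.07478008131018063 0.09385247333577795
-0.0721708796620652 o lever [ 0.5496 -0.1353] o plate [ 0.5477 -0.1392] handle rel -0.07391836629850312 0.00016343992134180445 -0.0042888261919810655 0.0740426830034184
-0.07478008131018063 o lever [ 0.5495 -0.1352] o plate [ 0.5476 -0.1392] handle rel -0.07410638981986896 -4.011021954329018e-05 -0.0042888261919810655 0.07423039163468963
-0.07347548048612292 o lever [ 0.5496 -0.1352] o plate [ 0.5476 -0.1392] handle rel -0.07401244444711583 6.172617481818529e-05 -0.0042888261919810655 0.07413660339631449
```

```bash
cat >> h.py <<'E'
yaw=-0.0735; X=np.array([np.cos(yaw),np.sin(yaw),0]);Y=np.array([-X[1],X[0],0]);Z=np.array([0,0,1.])
O=np.array([.5493,-.1355,0]); TIP=np.array([.5569,-.0897,.2475])
AX=O+.118*Y+.135*Z
E
python3 - <<'E'
from h import *
np.set_printoptions(precision=3,suppress=True)
for s in(1,-1):
    o=[np.pi,0,yaw+s*np.pi/2]
    for p in (TIP-.045*X+.05*Z, AX-.075*X+.1*Z, AX+.09*X-.06*Z): print(s,inverse_kinematics(p,o))
E
```

```text
1 [-0.282  0.267  1.476  0.     1.398 -0.209]
1 [-0.149  0.271  1.654 -0.     1.217 -0.076]
1 [-0.13   0.674  1.424 -0.     1.044 -0.056]
-1 [-0.282  0.267  1.476 -0.     1.398  2.933]
-1 [-0.149  0.271  1.654 -0.     1.217  3.066]
-1 None
```

```bash
echo 'ORI=[np.pi,0,yaw+np.pi/2]' >> h.py
python3 - <<'E'
from h import *
np.set_printoptions(precision=3,suppress=True)
s=read_state(); p=s["ee_pos"]
move_linear([p[0],p[1],.40],velocity=.25); clamp(10)
q=TIP-.045*X; move_ptp(q+.14*Z,ORI); move_linear(q-.008*Z,velocity=.15); hold(.2)
s=read_state();b=s["force"];print("t",s["time_s"],"bias",b,"w",s["width"])
d=-.045
while d<.045:
    d+=.003 if d<.02 else .0015
    move_linear(TIP+d*X-.008*Z,velocity=.03)
    s=read_state();F=s["force"]-b; fx=F@X
    print(f"{d*1e3:.1f} {s['time_s']:.2f} {fx:.1f} {F@Y:.1f} {F[2]:.1f} act {(s['ee_pos']-TIP)@X*1e3:.1f}")
    if fx<-12: break
E
```

```text
t 5.8917 bias [ 0.394 -0.268 -0.967] w 0.00016267604020113322
-42.0 6.14 -0.6 0.1 0.2 act -41.7
-39.0 6.39 -1.1 0.1 0.7 act -38.8
-36.0 6.64 -0.5 -0.2 0.5 act -35.8
-33.0 6.89 -0.5 0.3 1.1 act -32.8
-30.0 7.14 -0.8 -0.6 1.1 act -29.8
-27.0 7.39 -1.3 0.2 0.3 act -26.8
-24.0 7.64 -1.4 0.2 0.1 act -23.8
-21.0 7.89 -0.6 -0.5 1.1 act -20.8
-18.0 8.14 -0.6 -0.1 1.1 act -17.9
-15.0 8.39 -1.5 -0.2 1.2 act -14.8
-12.0 8.64 -0.8 0.6 0.7 act -11.8
-9.0 8.89 -0.4 0.5 1.1 act -8.7
-6.0 9.14 -1.5 0.2 0.3 act -5.7
-3.0 9.39 0.0 0.6 0.4 act -2.7
0.0 9.64 -0.6 0.8 1.5 act 0.3
3.0 9.89 -0.9 -0.1 1.6 act 3.3
6.0 10.14 0.2 1.3 1.2 act 6.3
9.0 10.39 -1.1 -0.0 1.1 act 9.3
12.0 10.64 0.1 -0.5 0.5 act 12.3
15.0 10.89 -1.2 -0.2 0.7 act 15.2
18.0 11.14 -1.5 -0.0 0.7 act 18.2
21.0 11.39 -1.4 1.1 0.8 act 21.3
22.5 11.64 -1.4 -0.1 -1.2 act 22.5
24.0 11.89 -8.6 0.4 2.6 act 23.1
25.5 12.14 -17.7 -0.6 8.9 act 23.2
```

Run:
```python
from h import *
np.set_printoptions(precision=4,suppress=True)
move_linear(TIP+.012*X-.008*Z,velocity=.15);move_linear(TIP-.03*X+.1*Z,velocity=.25)
S=grab_frame("scene");T=grab_frame("top")
a=[cv2.resize(f["color"][y:y+100,x:x+80],None,fx=5,fy=5,interpolation=cv2.INTER_CUBIC) for f,x,y in((S,225,170),(T,325,130))]
cv2.imwrite("pics/lv.png",np.hstack(a)); print(read_state()["time_s"])
for x in(.004,.045): print(x,*[proj(f,O+x*X+.046*Y+.248*Z) for f in(S,T)])
```

```text
13.1083
0.004 [267.4047 199.9692] [362.8277 169.0137]
0.045 [263.4675 213.2755] [364.3012 153.2641]
```

View pics/lv.png

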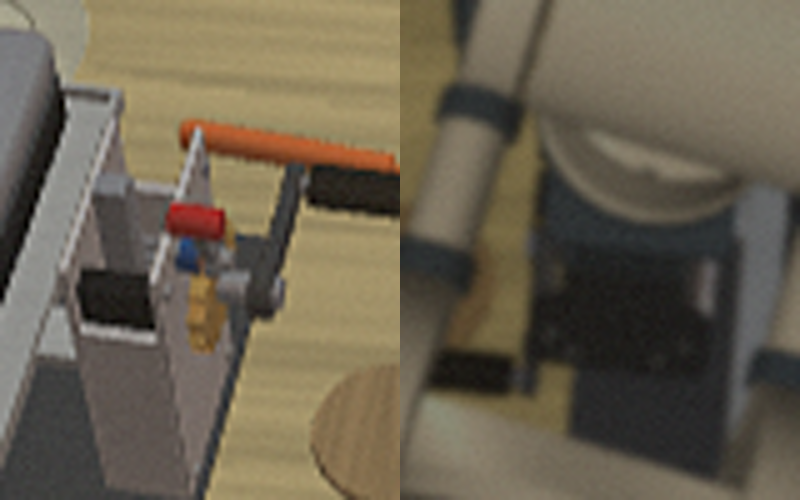

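The lever is thrown: its red bar is at scene (264,214), and release predicts (263.5,213.3). Next I'll grasp the handle and wind up.

```bash
cat >> h.py <<'E'
import json
GY=.008; r=.075
def vec(p): return -np.cos(p)*X+np.sin(p)*Z, np.sin(p)*X+np.cos(p)*Z
def force(b,n=3):
    f=[]
    for _ in range(n): f.append(read_state()["force"]); hold(.02)
    return np.mean(f,axis=0)-b
def goto(p,c,v): move_linear(AX+GY*Y-.019*Z+c+r*vec(p)[0],ORI,velocity=v)
def step(p,c,b,v=.05,n=2,k=8e-5):
    goto(p,c,v); F=force(b,n); N,T=vec(p); c=c+np.clip(k*(F@N),-1e-3,1e-3)*N
    s=read_state()
    print(f"{p:.3f} t{s['time_s']:.2f} Ft {F@T:.1f} Fn {F@N:.1f} Fy {F@Y:.1f} c {c@X*1e3:.1f} {c[2]*1e3:.1f}")
    return c,F@T,F
def save(**k): json.dump({a:np.asarray(v).tolist() for a,v in k.items()},open("st.json","w"))
E
python3 - <<'E'
from h import *
open_jaws(); p=-.057; c=np.zeros(3)
q=AX+GY*Y-.019*Z+r*vec(p)[0]
move_ptp(q+.12*Z,ORI); move_linear(q,velocity=.15); hold(.2)
b=force(0,5); clamp(25); hold(.2); s=read_state();print("bias",b,"w",s["width"],"grip",s["grip_force"])
for i in range(4): c,_,_=step(p,c,b,k=1.5e-4)
p0=p
while p>p0-.13:
    p-=.02; c,ft,F=step(p,c,b,v=.03)
    if np.linalg.norm(F)>35: break
save(p=p,c=c,b=b,p0=p0)
S=grab_frame("scene"); cv2.imwrite("pics/pw.png",cv2.resize(S["color"][175:255,235:335],None,fx=6,fy=6,interpolation=cv2.INTER_CUBIC))
E
```

```text
bias [-0.3332683 -0.0240669  0.2908901] w 0.024372794257779537 grip 25.001491606235504
-0.057 t17.89 Ft -1.1 Fn -2.8 Fy -0.1 c 0.4 0.0
-0.057 t18.18 Ft 0.2 Fn -0.6 Fy 0.3 c 0.5 0.0
-0.057 t18.46 Ft 0.2 Fn 0.4 Fy 0.1 c 0.4 0.0
-0.057 t18.74 Ft -0.8 Fn 1.1 Fy 0.4 c 0.3 0.0
-0.077 t19.02 Ft 2.8 Fn 1.5 Fy 1.2 c 0.2 0.0
-0.097 t19.31 Ft 4.5 Fn 0.8 Fy 1.6 c 0.1 0.0
-0.117 t19.59 Ft 4.1 Fn 0.3 Fy 1.1 c 0.1 -0.0
-0.137 t19.88 Ft 4.8 Fn 0.5 Fy 1.6 c 0.0 -0.0
-0.157 t20.16 Ft 5.0 Fn 0.4 Fy 2.2 c 0.0 -0.0
-0.177 t20.44 Ft 5.2 Fn 0.7 Fy 1.9 c -0.0 -0.0
-0.197 t20.73 Ft 4.9 Fn 0.5 Fy 1.9 c -0.1 -0.0
```

View pics/pw.png

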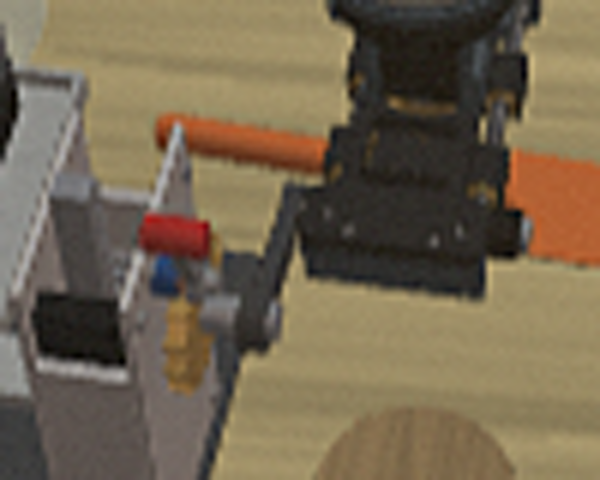

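The blue pawl is at about (262,220). That's ambiguous from this view, so I'll use force feedback while easing down: the load would vanish near the start angle if the pawl were still in.

Run:
```python
from h import *
st=json.load(open("st.json"));p,p0=st["p"],st["p0"];c,b=np.array(st["c"]),np.array(st["b"])
bad=0
while p<p0+2.15:
    p+=.03 if p<p0+.12 else .1
    c,ft,F=step(p,c,b,v=.05)
    bad=bad+1 if ft<1.5 else 0
    if bad>=2 or np.linalg.norm(F)>30: print("STOP");break
save(p=p,c=c,b=b,p0=p0); print(read_state()["width"])
```

```text
-0.167 t21.06 Ft 5.6 Fn 0.4 Fy 2.2 c -0.1 -0.0
-0.137 t21.34 Ft 6.0 Fn -0.7 Fy 1.8 c -0.1 -0.0
-0.107 t21.62 Ft 5.9 Fn -0.6 Fy 2.2 c -0.0 -0.0
-0.077 t21.91 Ft 5.6 Fn -0.1 Fy 2.1 c -0.0 -0.0
-0.047 t22.19 Ft 6.2 Fn -0.7 Fy 1.6 c 0.0 -0.0
-0.017 t22.48 Ft 5.4 Fn -0.6 Fy 2.1 c 0.1 -0.0
0.013 t22.76 Ft 6.0 Fn -0.5 Fy 1.7 c 0.1 -0.0
0.043 t23.04 Ft 6.0 Fn -1.3 Fy 2.4 c 0.2 -0.0
0.073 t23.32 Ft 5.7 Fn -0.4 Fy 1.7 c 0.3 -0.0
0.173 t23.66 Ft 6.2 Fn -1.6 Fy 2.6 c 0.4 -0.0
0.273 t23.99 Ft 5.2 Fn -2.8 Fy 2.4 c 0.6 -0.1
0.373 t24.32 Ft 6.3 Fn -2.2 Fy 1.9 c 0.8 -0.2
0.473 t24.66 Ft 6.5 Fn -4.1 Fy 1.4 c 1.1 -0.3
0.573 t24.99 Ft 5.9 Fn -3.4 Fy 1.1 c 1.3 -0.5
0.673 t25.32 Ft 5.2 Fn -2.6 Fy 1.6 c 1.5 -0.6
0.773 t25.66 Ft 6.5 Fn -3.2 Fy 1.5 c 1.6 -0.8
0.873 t25.99 Ft 6.8 Fn -2.6 Fy 0.8 c 1.8 -0.9
0.973 t26.32 Ft 6.7 Fn -1.9 Fy 0.2 c 1.9 -1.1
1.073 t26.66 Ft 6.6 Fn -2.1 Fy 0.3 c 1.9 -1.2
1.173 t26.99 Ft 6.7 Fn -3.3 Fy -0.2 c 2.0 -1.5
1.273 t27.32 Ft 5.9 Fn -2.7 Fy -0.6 c 2.1 -1.7
1.373 t27.66 Ft 6.6 Fn -2.4 Fy -1.0 c 2.1 -1.9
1.473 t27.99 Ft 7.6 Fn -3.5 Fy -1.2 c 2.2 -2.1
1.573 t28.32 Ft 8.0 Fn -2.4 Fy -1.7 c 2.2 -2.3
1.673 t28.66 Ft 7.8 Fn -2.1 Fy -1.9 c 2.2 -2.5
1.773 t28.99 Ft 8.0 Fn -2.8 Fy -2.1 c 2.1 -2.7
1.873 t29.32 Ft 7.6 Fn -1.7 Fy -2.4 c 2.1 -2.8
1.973 t29.66 Ft 7.5 Fn -1.1 Fy -2.9 c 2.0 -2.9
2.073 t29.99 Ft 7.4 Fn -1.2 Fy -3.4 c 2.0 -3.0
2.173 t30.32 Ft 7.6 Fn -1.4 Fy -4.2 c 1.9 -3.1
0.02445683356924324
```

Pawl is out and the load is steady. Now the fine descent.

Run:
```python
from h import *
st=json.load(open("st.json"));p,p0=st["p"],st["p0"];c,b=np.array(st["c"]),np.array(st["b"])
while p<p0+4.2:
    p+=.035; c,ft,F=step(p,c,b,v=.05,n=3)
    if ft<3.5: ft=force(b,6)@vec(p)[1]; print("avg",ft)
    if ft<.8 or np.linalg.norm(F)>30 or read_state()["time_s"]>58: print("STOP");break
save(p=p,c=c,b=b,p0=p0)
```

```text
2.208 t30.62 Ft 8.6 Fn -1.7 Fy -3.7 c 1.8 -3.2
2.243 t30.93 Ft 8.5 Fn -1.5 Fy -4.3 c 1.8 -3.3
2.278 t31.23 Ft 8.4 Fn -1.0 Fy -4.2 c 1.7 -3.4
2.313 t31.52 Ft 8.1 Fn -0.9 Fy -4.0 c 1.7 -3.4
2.348 t31.82 Ft 8.2 Fn -1.2 Fy -4.6 c 1.6 -3.5
2.383 t32.12 Ft 8.0 Fn -1.1 Fy -4.7 c 1.5 -3.5
2.418 t32.42 Ft 7.6 Fn -0.8 Fy -4.4 c 1.5 -3.6
2.453 t32.73 Ft 8.5 Fn -0.2 Fy -4.4 c 1.5 -3.6
2.488 t33.02 Ft 8.0 Fn -0.3 Fy -4.5 c 1.5 -3.6
2.523 t33.33 Ft 8.3 Fn -0.8 Fy -4.8 c 1.4 -3.7
2.558 t33.62 Ft 8.0 Fn -0.9 Fy -4.6 c 1.3 -3.7
2.593 t33.92 Ft 8.4 Fn -0.2 Fy -4.7 c 1.3 -3.7
2.628 t34.23 Ft 8.7 Fn -0.3 Fy -4.2 c 1.3 -3.7
2.663 t34.52 Ft 8.0 Fn -0.2 Fy -4.9 c 1.3 -3.7
2.698 t34.83 Ft 8.0 Fn -0.6 Fy -4.9 c 1.2 -3.7
2.733 t35.12 Ft 8.3 Fn -0.8 Fy -4.6 c 1.2 -3.8
2.768 t35.42 Ft 7.9 Fn -0.3 Fy -5.0 c 1.2 -3.8
2.803 t35.73 Ft 8.0 Fn 0.1 Fy -4.9 c 1.2 -3.8
2.838 t36.02 Ft 8.6 Fn -0.6 Fy -5.3 c 1.1 -3.8
2.873 t36.33 Ft 8.2 Fn -1.0 Fy -5.1 c 1.1 -3.8
2.908 t36.62 Ft 8.4 Fn -0.9 Fy -5.2 c 1.0 -3.8
2.943 t36.92 Ft 8.0 Fn -0.6 Fy -4.9 c 0.9 -3.8
2.978 t37.23 Ft 7.9 Fn -0.8 Fy -5.6 c 0.9 -3.8
3.013 t37.52 Ft 8.4 
[... 251 characters left out ...]
c 0.6 -3.9
3.223 t39.33 Ft 8.1 Fn -0.2 Fy -5.5 c 0.6 -3.9
3.258 t39.62 Ft 7.8 Fn -0.3 Fy -5.5 c 0.6 -3.8
3.293 t39.92 Ft 8.2 Fn -0.3 Fy -6.1 c 0.5 -3.8
3.328 t40.23 Ft 7.4 Fn -1.2 Fy -6.1 c 0.4 -3.8
3.363 t40.52 Ft 8.0 Fn -0.9 Fy -6.3 c 0.4 -3.8
3.398 t40.83 Ft 8.5 Fn -1.6 Fy -5.4 c 0.2 -3.8
3.433 t41.12 Ft 7.8 Fn -1.0 Fy -5.8 c 0.2 -3.8
3.468 t41.42 Ft 8.0 Fn -1.0 Fy -5.8 c 0.1 -3.7
3.503 t41.73 Ft 8.1 Fn -0.8 Fy -5.9 c 0.0 -3.7
3.538 t42.02 Ft 6.1 Fn -1.8 Fy -5.6 c -0.1 -3.7
3.573 t42.33 Ft 3.4 Fn -2.9 Fy -6.0 c -0.3 -3.6
avg 4.178631311019009
3.608 t42.73 Ft 1.5 Fn -2.8 Fy -5.7 c -0.5 -3.5
avg 1.8679126927360752
3.643 t43.12 Ft -0.4 Fn -4.5 Fy -6.1 c -0.8 -3.3
avg -0.4246053006791723
STOP
```

Ft has dropped to about 0, so the tray is on its buffers. Letting go.

Run:
```python
from h import *
open_jaws(); hold(.2); p=read_state()["ee_pos"]
move_linear([p[0],p[1],.40],velocity=.15); move_ptp([.35,.30,.42],ORI)
S=grab_frame("scene");T=grab_frame("top")
a=[cv2.resize(f["color"][y:y+160,x:x+130],None,fx=3,fy=3,interpolation=cv2.INTER_CUBIC) for f,x,y in((S,225,170),(T,290,120))]
cv2.imwrite("pics/end.png",np.hstack(a)); print(read_state()["time_s"])
for z in (.165,.178): print(proj(S,O+.03*X+.046*Y+z*Z))
```

```text
48.4667
[267.74527769 228.6905976 ]
[267.32479297 225.65162351]
```

View pics/end.png

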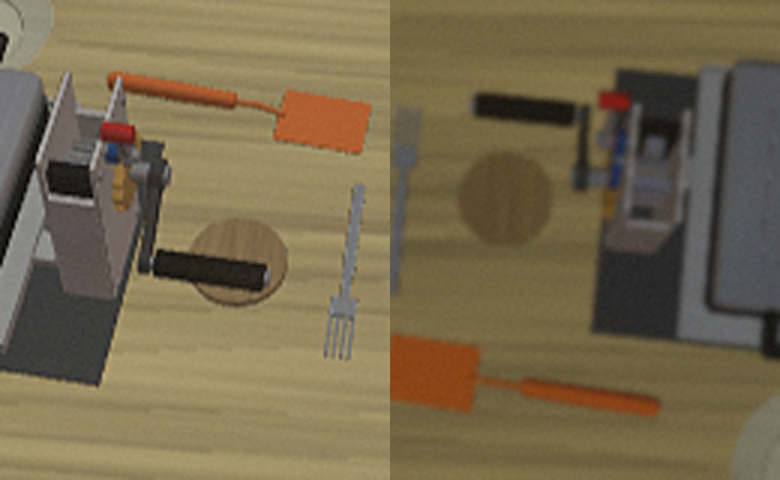

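The final picture shows the lever in release (red bar at scene (264,214)), the handle on the far side, the tray down, and the coaster, fork and spatula unmoved. Handing in.

```bash
python3 -c "
from cell import *
print(finish_job())"
```

```text
the job is handed in; nothing more can be done
None
```

The job is handed in at about 48 s of the 69 s allowed: the lever is in release, the tray was eased down onto its buffers until the crank carried no load, and the arm is clear; the pawl being out is judged from the crank lowering freely, and no verdict came back.

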